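# Trip-test a bench supply unit and hold its recessed reset

### The job

Trip-test the grey bench supply unit: press its raised test button so that the black-knobbed trip lever drops, then lift the lever fully back up to where it stood. Then take the slim stylus with the guard collar from the tool stand, reach it through the round hole in the unit's top and push the recessed reset button down, and finish while still gripping the stylus and holding the button fully down. Do not disturb the meter, the wooden block, the jar or the nut driver.

Things in the scene. Friction and masses are not known exactly. Their poses are not given: they have to be found in the camera images.
- unit: fixed grey metal supply unit, a box 160 (x) x 250 (y) x 70 high mm; origin at the centre of its underside on the bench, z up. On its flat top, in the unit's own axes: test button at x +4, y +10 mm; lever hinge at x +20, y +80 mm; round hole (aperture) at x -30, y -85 mm. The other marks on the top (vents, plate, slot) are flat. Turned by up to 0.3 rad about z
- test_top (a point): centre of the test button's top: a white round button 18 mm across on a steel collar, standing 9 mm above the unit's top (79 mm above the bench); pressed straight down
- test (a joint): test button travel in m: 0 = up, 0.006 = fully down; spring 1.2 N at the start to 4 N fully down, the linkage adding up to 1 N; at about 0.0036 a linkage tips the lever past its dead centre and the lever drops by itself within about a second, whether the button is then let go or held down
- lever_knob (a point): centre of the lever's black knob, a cylinder 18 mm in diameter and 24 mm long, its axis along the unit's y; its two flat end faces can be pinched. Steel rod of 8 mm diameter from hinge to knob, 55 mm from hinge axis to knob centre; the lever weighs about 80 g. The point turns with the lever
- lever_hinge (a point): fixed point on the lever's hinge axis, 4 mm above the unit's top; the axis runs along the unit's y (the point has the unit's axes). Two black cheeks 14 mm high stand 14 mm either side of it in y
- lever (a joint): lever angle in rad: 0 = up (ON, resting on its stop, leaning 0.26 rad back from vertical towards the unit's +x), 1.31 = dropped (leaning 1.05 rad towards the unit's -x, the knob centre then 32 mm above the unit's top). It is tip-heavy: beyond 0.26 rad it falls to 1.31, below 0.26 it falls back to 0 and stays there
- aperture (a point): centre of the mouth of the round hole in the unit's top (70 mm above the bench): 14 mm in diameter with a 2 mm chamfer, vertical, 30 mm deep. The white reset button, 12 mm across, lies at its bottom, its top 23 mm below the mouth
- reset (a joint): reset button travel in m: 0 = up, 0.004 = fully down (button top then 27 mm below the mouth); spring 1.5 N at the start to 4 N fully down
- stand: fixed aluminium tool stand, 70 (x) x 170 (y) x 77 high mm; origin at the centre of its underside; its top plate has two 10 mm holes at x 0, y -42 and +42 mm, one with the stylus, the other with the nut driver (either way round). Open below the 12 mm plate at front and back. Turned by up to 0.4 rad about z
- stylus: loose stylus, about 40 g, upright in the stand, rotationally symmetric about its z; origin at the tip of its steel shaft, z up along it towards the handle. Shaft 6 mm in diameter from z 0 to 55 mm; guard collar 22 mm in diameter from z 55 to 59 mm (it rests on the stand's top, so the tip hangs 22 mm above the bench); plain black handle 16 mm in diameter from z 59 to 124 mm. Slimmer and taller than the nut driver
- nutdriver: loose nut driver in the other hole, leave it: fat black handle 28 mm in diameter and 48 mm high above the stand's top; origin at the tip of its 50 mm shaft
- meter: bystander: yellow hand meter lying flat, 170 x 85 x 42 mm, origin at the centre of its underside
- woodblock: bystander: upright wooden block 60 x 50 x 100 mm, origin at the centre of its underside
- fluxjar: bystander: small jar, 52 mm in diameter, 55 mm high, origin at the centre of its underside
Things that resemble listed ones, but are neither listed nor needed, are in the scene too. What is shaped like the stylus but purple is not meant.

How it is judged:
By the outcome, as a careful person would: the job done as asked, in the order asked, and still so for the second after the job is handed in, while the arm keeps its last pose, push and grip.
It also fails if it takes over 72 s, if anything falls off the work surface, if the arm or the gripper's body presses on something with over 40 N, if the wrist force passes 120 N, or if a joint passes its speed limit or range.

### The arm

A 6-joint arm with a two-finger parallel gripper is mounted at the origin on the work surface. World frame = base frame: x ahead of the robot, y to its left, z up, the work surface at z = 0. Lengths are in m, angles in rad, forces in N, time in s.
With the tool pointing down it reaches from about 0.35 to 0.725 m from the base axis. Payload 4.3 kg.
Tool frame: the origin (TCP) lies at the centre of the arm's flange, where the gripper is bolted on; the fingertips stand 173 mm ahead of it and the grasp point (between the pads) lies 155 mm ahead of it; z points along the fingers, y is the line along which they close (so a half turn about z gives the same grasp; the last joint's range is limited). The gripper opens to 85 mm and grips with 20 to 120 N. Pads are 22 mm wide; open, the fingers measure 114 mm over their backs; the gripper's body (76 mm by 85 mm) begins 54 mm behind the grasp point. The pads swing forward as they close: fully open they stand 13 mm farther back than shut.
Start: joints at [-1.211, 0.377, 0.081, 1.274, 0, 1.46], TCP at [0.26, -0.513, 0.405] pointing down, gripper open.
Joint ranges: [-2.72, 2.72], [-0.84, 1.66], [-1.02, 1.22], [-1.77, 2.12], [-1.37, 1.28], [-3.14, 3.14]. Speed limits (rad/s): [2.57, 2.57, 3.14, 3.14, 3.14, 3.14].

### API

Orientations are given as a unit quaternion [w, x, y, z].
In Python, from station import * gives the robot as it stands. The module is installed in compiled form; this text tells all that it offers.
- The arm moves only by the tool drive_tool, never from a script. Its argument "increments" is a list of rows, each a list of 3 entries, a list of its own where there are three numbers: the opening in per cent of the stroke, from 0 (shut) to 100 (fully open), then the shift along the tool's x, y, z in mm, then the turn about the tool's z in degrees. A call has 1 to 5 rows; each row shifts and turns the commanded pose from where the row before left it, along the tool's axes as they then stand; what a row does not reach is not made up. A row lasts 1/10 s, in which the tool goes at most 50 mm and 8.59 degrees, less where a joint would pass 70% of its speed; a pose out of reach is approached as far as the arm can. A call is refused whole if a number of a shift passes 50 or a number of a turn 8.59, either way. A call with a gripper value outside its range is refused whole. The fingers move at their own pace and stop on an object; the grip force is fixed at half the most. Time passes only in rows, so rows that do not move let the fingers close. It gives the time, the measured TCP pose, the force, the opening and the grip force at its end, in the units of the state.
- read_state(): the state, without advancing time (a new reading comes with each control period).
- capture(name): name is "scene" or "top" or "wrist"; returns a dict with "image" (400x640x3 uint8, blue, green, red), "z_map" (400x640 float32, m along the optical axis (not along the pixel's ray), 0 where there is no reading), "fov_y" (degrees; the focal length in pixels is half the picture's height over the tangent of half this angle, whatever the lens; pixels are square), "cx", "cy" (the principal point, pixels), "world_to_cam" (4x4, takes a point from world to camera coordinates). Camera axes: x right, y up, looking along -z (the intrinsics and any distortion apply to the point x, -y, -z); pixel columns grow to the right and rows downward; lengths in m; the calibration is good to about 2 mm. A picture is of the moment at which its call begins.
- finish_job(): hands the job in; it is judged then, once.
The state is a dict: "clock": time; "q": joint angles; "joint_velocities": joint speeds; "joint_torque": joint torques, N m; "tool_pos": TCP position; "tool_rot": TCP orientation; "wrist_force": force on the tool from outside, world axes, zero at the start; "wrist_torque": the same for the moment, N m; "opening": opening from 0.0 (shut) to 1.0 (fully open); "gripper_force": force on a finger pad.
Only numpy, scipy, OpenCV 4.12 (cv2) and the standard library are available. Lean on these libraries where they do the work, as an engineer would, in place of code of your own. Each camera call takes 0.05 s, during which the arm holds its last target. There are 200 camera calls.

## Working session

There is one attempt and no reset: what is moved stays moved. The work goes in short steps, Python scripts to look and compute and a tool call to move; the robot and the scene stay as the last step left them, time stands still between calls to the robot, and variables do not carry over. Pictures are saved under pics/ and viewed, at most 10 in all, crops included, and the job is handed in when it is done.

Besides the shell and the picture viewer there is one more tool, called after "Emit:" by a JSON object that holds its "op" and its "data", one argument or row to a line. drive_tool: Moves the arm, as the interface text tells. Its arguments: {"type":"object","properties":{"increments":{"type":"array"}},"required":["increments"]}

```bash
mkdir -p pics; cat > h.py <<'E'
from station import *
import numpy as np, cv2
def cam(n):
    c=capture(n); c['f']=200/np.tan(np.radians(c['fov_y'])/2); c['T']=np.linalg.inv(c['world_to_cam']); return c
def ray(c,u,v):
    d=np.array([(u-c['cx'])/c['f'],-(v-c['cy'])/c['f'],-1.]); return c['T'][:3,3], c['T'][:3,:3]@d
def onz(c,u,v,z):
    o,d=ray(c,u,v); return o+d*(z-o[2])/d[2]
def depth(c,u,v):
    o,d=ray(c,u,v); return o+d*c['z_map'][int(round(v)),int(round(u))]
def cloud(c):
    v,u=np.mgrid[0:400,0:640]; d=np.stack([(u-c['cx'])/c['f'],-(v-c['cy'])/c['f'],-np.ones(u.shape)],-1)
    return c['T'][:3,3]+(d*c['z_map'][...,None])@c['T'][:3,:3].T
def proj(c,p):
    q=c['world_to_cam']@np.append(p,1); return c['cx']+c['f']*q[0]/-q[2], c['cy']-c['f']*q[1]/-q[2]
E
python3 - <<'E'
from h import *
for n in ("scene","top"):
    c=cam(n); cv2.imwrite(f'pics/{n}0.png',c['image']); print(n,{k:c[k] for k in c if k not in('image','z_map','T')},c['T'][:3,3]); np.save(n+'0.npy',c,allow_pickle=True)
s=read_state(); print(s)
E
```

```text
scene {'fov_y': 46.431611253124515, 'cx': 319.8188508542668, 'cy': 198.8935627394649, 'world_to_cam': array([[-0.11770819,  0.99304462, -0.00267515,  0.05388098],
       [-0.81226359, -0.09472928,  0.57554689,  0.40731484],
       [ 0.57129033,  0.06991951,  0.8177644 , -1.50202861],
       [ 0.        ,  0.        ,  0.        ,  1.        ]]), 'f': np.float64(466.27967788991157)} [1.19528368 0.09009953 0.99402088]
top {'fov_y': 57.143911233953204, 'cx': 319.967797461552, 'cy': 201.59497479361474, 'world_to_cam': array([[-0.0062934 , -0.99984976, -0.01615059,  0.00321113],
       [ 0.99516713, -0.00784501,  0.09788179, -0.56090911],
       [-0.09799378, -0.01545653,  0.99506699, -1.0725326 ],
       [ 0.        ,  0.        ,  0.        ,  1.        ]]), 'f': np.float64(367.25354270788284)} [ 0.45311699 -0.01776732  1.12219643]
{'clock': 0.1, 'q': array([-1.21129305e+00,  3.78023018e-01,  7.97620234e-02,  1.27437734e+00,
       -1.56356783e-05,  1.46048464e+00]), 'joint_velocities': array([-0.00165989, -0.00125889,  0.00293542,  0.00026541, -0.00095957,
       -0.00044024]), 'joint_torque': array([ 1.46140163e-03, -4.64693248e+01,  2.70583105e+01,  1.20575598e-02,
       -5.10299958e-05, -1.40835968e-05]), 'tool_pos': array([ 0.26021964, -0.51245486,  0.40383613]), 'tool_rot': array([-9.12894749e-04,  9.72535465e-01,  2.32752918e-01, -1.22214025e-04]), 'wrist_force': array([-0.43925228, -0.05717794,  0.25042531]), 'wrist_torque': array([-0.02261923,  0.01296278,  0.0230968 ]), 'gripper_force': 0.0, 'opening': 1.0009609928743752}
```

View pics/scene0.png

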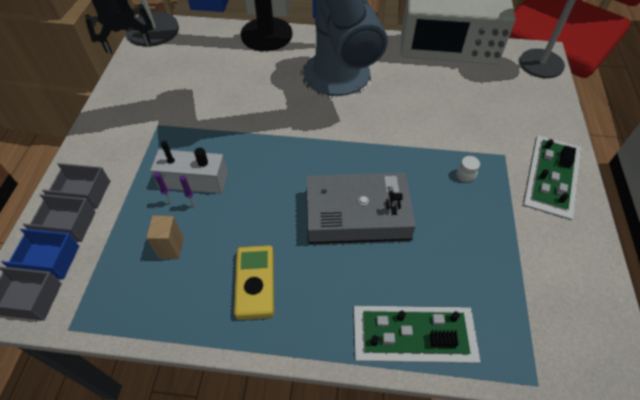

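View pics/top0.png

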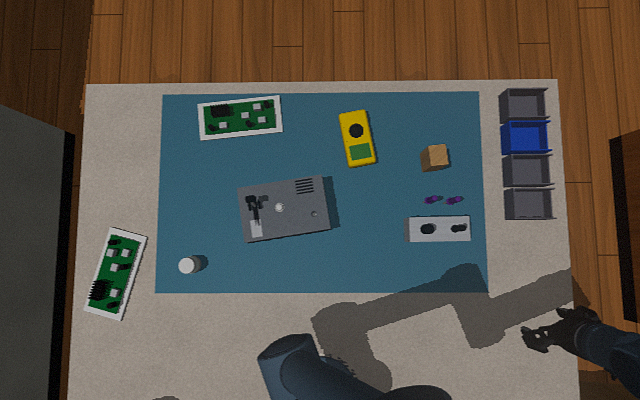

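The scene view shows the unit at (360,205), the stylus at (168,153) and the nut driver at (201,157), with purple decoys in front of the stand. In the top view the unit is at (286,209), its test button at (280,208) and its hole at about (313,213). The lever there is at (255,203), the stand at (438,229) and the stylus at (458,228).

```bash
python3 - <<'E'
from h import *
for n in ("scene","top"):
    c=np.load(n+'0.npy',allow_pickle=True).item(); P=cloud(c); Z=P[...,2]
    print(n,'bench z',np.median(Z[280:290,420:470]) )
    for nm,(x0,x1,y0,y1),z,w in (('unit',(0.3,.65,-.12,.28),.07,.006),('stand',(.28,.6,-.5,-.2),.077,.006)):
        m=((Z>z-w)&(Z<z+w)&(P[...,0]>x0)&(P[...,0]<x1)&(P[...,1]>y0)&(P[...,1]<y1)).astype(np.uint8)
        k,l,st,ce=cv2.connectedComponentsWithStats(m); i=1+np.argmax(st[1:,4]); q=P[l==i]
        r=cv2.minAreaRect((q[:,:2]*1000).astype(np.float32)); print(nm,len(q),np.median(q[:,2]),r)
    # tall things on stand
    m=((Z>.095)&(Z<.2)&(P[...,0]>.28)&(P[...,0]<.6)&(P[...,1]>-.5)&(P[...,1]<-.2)).astype(np.uint8)
    k,l,st,ce=cv2.connectedComponentsWithStats(m)
    for i in range(1,k):
        if st[i,4]>8: q=P[l==i]; print('tall',st[i,4],q.max(0),np.median(q,0),ce[i],c['image'][l==i].mean(0))
    # white button
    g=cv2.cvtColor(c['image'],cv2.COLOR_BGR2GRAY)
    m=((g>150)&(Z>.06)&(Z<.09)&(P[...,0]>.3)&(P[...,0]<.6)&(P[...,1]>-.12)&(P[...,1]<.28)).astype(np.uint8)
    k,l,st,ce=cv2.connectedComponentsWithStats(m)
    for i in range(1,k):
        if st[i,4]>8: print('white',st[i,4],onz(c,*ce[i],.079),np.median(Z[l==i]),ce[i])
E
```

```text
scene bench z 0.001598648129681357
unit 5549 0.07088645978907337 ((540.3912963867188, 103.94395446777344), (166.78982543945312, 250.72314453125), 8.831961631774902)
stand 1304 0.07786536606028788 ((478.7987060546875, -339.99749755859375), (74.74942779541016, 172.0992889404297), 0.7693382501602173)
tall 119 [ 0.48953549 -0.37316654  0.15172656] [ 0.48428603 -0.37861069  0.1276987 ] [165.64705882 148.85714286] [29.19327731 27.27731092 24.49579832]
tall 163 [ 0.49375146 -0.28308288  0.12996689] [ 0.48503856 -0.29438631  0.12033201] [199.76687117 154.42944785] [29.17791411 26.82208589 23.82208589]
tall 77 [ 0.56821852 -0.36925292  0.12829774] [ 0.56392403 -0.37580588  0.11598344] [158.02597403 177.31168831] [73.48051948 34.49350649 55.64935065]
tall 80 [ 0.57214334 -0.30656555  0.1277934 ] [ 0.56704398 -0.31361895  0.11622705] [183.225  180.6625] [74.55  36.5   57.175]
white 25 [0.54397205 0.11609692 0.079     ] 0.07939600547235526 [363.56 198.92]
top bench z 0.0008006966502025481
unit 4611 0.07030389339151588 ((540.0718994140625, 107.06820678710938), (160.3190155029297, 250.215972900390
[... 226 characters left out ...]
   0.12180838] [432.5 198. ] [84.72727273 35.02272727 57.38636364]
tall 44 [ 0.56414939 -0.36774522  0.12544899] [ 0.55579152 -0.37282969  0.12115356] [455.65909091 198.93181818] [82.61363636 33.29545455 58.38636364]
tall 106 [ 0.4885592  -0.28007923  0.13156968] [ 0.4753169  -0.290615    0.12378522] [427.05660377 228.55660377] [30.38679245 26.00943396 20.5754717 ]
tall 63 [ 0.48537843 -0.36994718  0.14834033] [ 0.47699836 -0.37372735  0.13860797] [459.50793651 227.73015873] [30.38095238 27.63492063 24.0952381 ]
white 24 [0.54211425 0.11744751 0.079     ] 0.0789296223023519 [278.33333333 206.70833333]
white 18 [0.46952553 0.1709801  0.079     ] 0.06961222661438249 [259.38888889 232.33333333]
```

```bash
cat >> h.py <<'E'
def yaw(s): 
    w,x,y,z=s['tool_rot']; return 2*np.arctan2(y,x)
def plan(x,y,z,s=None,vmax=45,yw=None,frm=None):
    s=s or read_state(); p=np.array(s['tool_pos']) if frm is None else np.array(frm); a=yaw(s) if yw is None else yw
    d=(np.array([x,y,z])-p)*1000
    t=[d[0]*np.cos(a)+d[1]*np.sin(a), d[0]*np.sin(a)-d[1]*np.cos(a), -d[2]]
    n=max(1,int(np.ceil(np.linalg.norm(t)/vmax))); print(f'yaw {np.degrees(a):.2f} pos',np.round(p,4),'total',np.round(t,1),'rows',n,'each',np.round(np.array(t)/n,2))
E
python3 - <<'E'
from h import *
print(np.degrees(yaw(read_state())))
plan(.44,-.36,.40,yw=np.radians(8.84))
E
```

```text
26.91841541356717
yaw 8.84 pos [ 0.2602 -0.5125  0.4038] total [ 201.1 -123.     3.8] rows 6 each [ 33.51 -20.5    0.64]
```

Emit:
{"op": "drive_tool", "data": {
  "increments": [
    [100,[0,0,0],6],
    [100,[0,0,0],6],
    [100,[0,0,0],6]
  ]
}}

```text
clock: 0.4
tool_pos: [0.2603, -0.5125, 0.4041]
tool_rot: [-0.001, 0.997, 0.076, -0.0]
wrist_force: [0.2, -0.4, -0.3]
opening: 0.998
gripper_force: 0.0
```

Emit:
{"op": "drive_tool", "data": {
  "increments": [
    [100,[34,-20,0],0],
    [100,[34,-20,0],0],
    [100,[34,-20,0],0],
    [100,[34,-20,0],0],
    [100,[34,-20,0],0]
  ]
}}

```text
clock: 0.9
tool_pos: [0.4137, -0.3863, 0.4042]
tool_rot: [-0.0, 0.997, 0.078, -0.0]
wrist_force: [-0.5, -0.8, 0.2]
opening: 1.002
gripper_force: 0.0
```

Emit:
{"op": "drive_tool", "data": {
  "increments": [
    [100,[31,-23,0],0],
    [100,[0,0,0],0],
    [100,[0,0,0],0]
  ]
}}

```text
clock: 1.2
tool_pos: [0.4402, -0.3594, 0.4042]
tool_rot: [-0.0, 0.997, 0.079, -0.001]
wrist_force: [-0.1, -0.6, -0.1]
opening: 1.0
gripper_force: 0.0
```

```bash
python3 - <<'E'
from h import *
s=read_state(); print(s['tool_pos'],np.degrees(yaw(s)))
c=cam('wrist'); np.save('w1.npy',c,allow_pickle=True); cv2.imwrite('pics/w1.png',c['image']); print(c['T'],c['f'])
plan(.51,.08,.36)
E
```

```text
[ 0.44016999 -0.35941811  0.40424891] 9.028307109492953
[[ 1.56465268e-01  9.39515772e-01  3.04678084e-01  5.18379991e-01]
 [-9.87683381e-01  1.48959384e-01  4.78815356e-02 -3.46847096e-01]
 [-3.99201779e-04 -3.08417278e-01  9.51251083e-01  3.73359425e-01]
 [ 0.00000000e+00  0.00000000e+00  0.00000000e+00  1.00000000e+00]] 328.28794683350003
yaw 8.93 pos [ 0.4396 -0.3601  0.4043] total [ 137.9 -423.9   44.3] rows 10 each [ 13.79 -42.39   4.43]
```

View pics/w1.png

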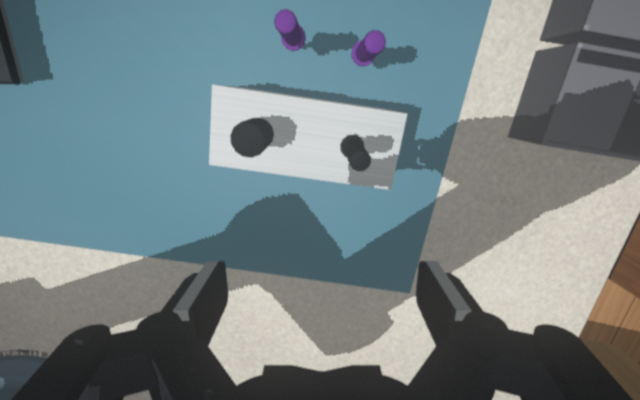

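The wrist view shows the stylus top at about (350,144) with its collar at (361,162), the nut driver at (252,137), and the purple decoys at (287,22) and (370,45). Next I move to the unit.

Emit:
{"op": "drive_tool", "data": {
  "increments": [
    [50,[14,-42,4],0],
    [50,[14,-42,4],0],
    [50,[14,-42,4],0],
    [50,[14,-42,4],0],
    [50,[14,-42,4],0]
  ]
}}

```text
clock: 1.75
tool_pos: [0.4758, -0.1416, 0.3846]
tool_rot: [0.0, 0.997, 0.076, 0.0]
wrist_force: [1.2, 0.4, 0.4]
opening: 0.501
gripper_force: 0.0
```

Emit:
{"op": "drive_tool", "data": {
  "increments": [
    [0,[7,-42,4],0],
    [0,[7,-42,4],0],
    [0,[7,-42,4],0],
    [0,[7,-42,4],0],
    [0,[0,-42,4],0]
  ]
}}

```text
clock: 2.25
tool_pos: [0.4719, 0.0703, 0.3646]
tool_rot: [0.0, 0.997, 0.076, 0.001]
wrist_force: [2.0, -0.3, 0.1]
opening: 0.003
gripper_force: 0.0
```

Emit:
{"op": "drive_tool", "data": {
  "increments": [
    [0,[0,0,0],0],
    [0,[0,0,0],0]
  ]
}}

```text
clock: 2.45
tool_pos: [0.4714, 0.0696, 0.3646]
tool_rot: [0.0, 0.997, 0.078, -0.0]
wrist_force: [-0.2, -0.7, -0.0]
opening: 0.002
gripper_force: 0.0
```

```bash
python3 - <<'E'
from h import *
s=read_state(); print(s['tool_pos'],np.degrees(yaw(s)),s['opening'])
c=cam('wrist'); np.save('w2.npy',c,allow_pickle=True); cv2.imwrite('pics/w2.png',c['image'])
yw=np.radians(8.84); R=np.array([[np.cos(yw),-np.sin(yw)],[np.sin(yw),np.cos(yw)]]); C=np.array([.5402,.1055])
for n,x,y,z in(('btn',4,10,79),('hinge',20,80,74),('knob',34.1,80,127.1),('ap',-30,-85,70),('corner',-80,-125,70)):
    p=C+R@[x/1e3,y/1e3]; print(n,p,proj(c,[*p,z/1e3]))
a=np.load('w1.npy',allow_pickle=True).item(); P=cloud(a); Z=P[...,2]; 
for nm,x in(('stylus',(330,380)),('nut',(225,280))):
    g=a['image'].max(2)<60; m=np.zeros(g.shape,bool); m[115:175,x[0]:x[1]]=1; m&=g&(Z>.085)
    zt=np.percentile(Z[m],95); t=m&(Z>zt-.006); v,u=np.nonzero(t); print(nm,zt,t.sum(),onz(a,u.mean(),v.mean(),zt))
m=(Z>.072)&(Z<.083)&(a['image'].min(2)>100); r=cv2.minAreaRect((P[m][:,:2]*1000).astype(np.float32)); print(np.median(Z[m]),r)
E
```

```text
[0.47138325 0.06964709 0.36456886] 8.929283257799034 0.002142235486381673
btn [0.54261573 0.11599592] (np.float64(274.5028504190392), np.float64(96.25372306014923))
hinge [0.54766837 0.18762322] (np.float64(179.74229764091479), np.float64(73.38854235979495))
knob [0.56160088 0.18979005] (np.float64(138.3806951088572), np.float64(41.4880286449081))
ap [0.5236188  0.01689942] (np.float64(396.9418536372574), np.float64(141.0002948072233))
corner [ 0.48035976 -0.03030922] (np.float64(440.0234585934144), np.float64(200.62555096550835))
stylus 0.14024821350049754 3 [ 0.48555777 -0.38029905  0.14024821]Traceback (most recent call last):
  File "<stdin>", line 10, in <module>
    return _quantile_unchecked(
        a, q, axis, out, overwrite_input, method, keepdims, weights)
    return _ureduce(a,
                    func=_quantile_ureduce_func,
    ...<5 lines>...
                    overwrite_input=overwrite_input,
                    method=method)
    r = func(a, **kwargs)
    result = _quantile(arr,
                       quantiles=q,
    ...<2 lines>...
                       out=out,
                       weights=wgt)
    slices_having_nans = np.isnan(arr[-1, ...])
                                  ~~~^^^^^^^^^
IndexError: index -1 is out of bounds for axis 0 with size 0
```

View pics/w2.png

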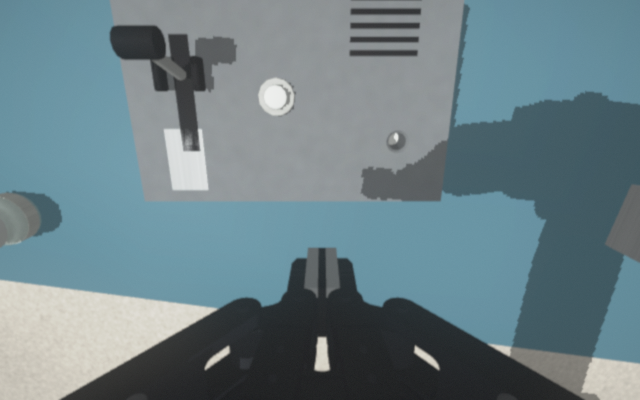

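The wrist view confirms the model: button at (276,97), hole at (396,140), corner at (441,201), each within about 1.5 px of prediction. The lever is up, with its knob at (138,42).

```bash
python3 - <<'E'
from h import *
c=np.load('w2.npy',allow_pickle=True).item()
print(onz(c,276,97,.079),depth(c,276,97),onz(c,396,140,.07),onz(c,441,201,.07))
plan(.5425,.116,.265)
P=cloud(c)
for n in('w1','top0','scene0'):
    a=np.load(n+'.npy',allow_pickle=True).item(); P=cloud(a);Z=P[...,2]
    m=(Z>.100)&(Z<.16)&(abs(P[...,0]-.48)<.04)&(abs(P[...,1]+.378)<.03)
    v,u=np.nonzero(m); print(n,m.sum(),(u.min(),u.max(),v.min(),v.max()) if m.sum() else '', a['image'][m].mean(0) if m.sum() else '')
    if m.sum():
        q=P[m]; k=q[:,2]; 
        for lo,hi in((.1,.115),(.115,.13),(.13,.143),(.143,.16)):
            b=(k>lo)&(k<=hi); print(lo,b.sum(),q[b].mean(0) if b.sum() else '', q[b].min(0)if b.sum() else '', q[b].max(0)if b.sum() else '')
E
```

```text
[0.54226328 0.11484271 0.079     ] [0.54225201 0.11489284 0.07861087] [0.52427648 0.01781923 0.07      ] [ 0.48016421 -0.03121306  0.07      ]
yaw 8.84 pos [0.4717 0.069  0.3647] total [ 77.2 -35.6  99.7] rows 3 each [ 25.74 -11.86  33.24]
w1 564 (np.int64(345), np.int64(370), np.int64(142), np.int64(171)) [68.14184397 66.59929078 63.59751773]
0.1 54 [ 0.4826122  -0.37620676  0.1074042 ] [ 0.47404126 -0.38419114  0.10037504] [ 0.48592051 -0.37253157  0.11435104]
0.115 67 [ 0.48261984 -0.37620063  0.12217259] [ 0.47432255 -0.38418781  0.11515468] [ 0.48587577 -0.37242062  0.12928832]
0.13 74 [ 0.48252032 -0.37645866  0.13707019] [ 0.47015676 -0.38455109  0.1300457 ] [ 0.48594195 -0.37260563  0.14290687]
0.143 369 [ 0.47843082 -0.38010649  0.14561715] [ 0.47055554 -0.38783745  0.14307672] [ 0.48574758 -0.37261378  0.14789513]
top0 61 (np.int64(454), np.int64(465), np.int64(225), np.int64(230)) [30.45901639 27.68852459 24.16393443]
0.1 11 [ 0.47762654 -0.37249601  0.10804219] [ 0.47189739 -0.37821779  0.1009885 ] [ 0.48537843 -0.36994718  0.11442215]
0.115 11 [ 0.47820532 -0.37231488  0
[... 230 characters left out ...]
 -0.37816717  0.14542977] [ 0.47107077 -0.38516365  0.14302792] [ 0.48428811 -0.37159144  0.14834033]
scene0 110 (np.int64(160), np.int64(171), np.int64(140), np.int64(157)) [29.1        27.1        24.15454545]
0.1 26 [ 0.48421216 -0.37873936  0.10767579] [ 0.47538402 -0.38683242  0.10016192] [ 0.48922445 -0.37327611  0.11470857]
0.115 29 [ 0.48412041 -0.37871797  0.12218798] [ 0.47556084 -0.38876281  0.11506402] [ 0.48953549 -0.3733566   0.12955156]
0.13 27 [ 0.48414947 -0.37908234  0.13637114] [ 0.47397892 -0.38815547  0.13001832] [ 0.4878243  -0.37362221  0.14228189]
0.143 28 [ 0.48080309 -0.38088661  0.14624558] [ 0.4725665  -0.38902242  0.14304513] [ 0.48829331 -0.37398891  0.15172656]
```

Emit:
{"op": "drive_tool", "data": {
  "increments": [
    [0,[26,-12,33],0],
    [0,[26,-12,33],0],
    [0,[25,-11,33],0],
    [0,[0,0,0],0]
  ]
}}

```text
clock: 2.9
tool_pos: [0.543, 0.1153, 0.2607]
tool_rot: [0.0, 0.997, 0.077, -0.003]
wrist_force: [-0.8, -1.1, -0.3]
opening: 0.002
gripper_force: 0.0
```

Emit:
{"op": "drive_tool", "data": {
  "increments": [
    [0,[0,0,5],0],
    [0,[0,0,5],0],
    [0,[0,0,4],0],
    [0,[0,0,2],0],
    [0,[0,0,0],0]
  ]
}}

```text
clock: 3.4
tool_pos: [0.5423, 0.1161, 0.2506]
tool_rot: [0.0, 0.997, 0.077, 0.001]
wrist_force: [-0.6, -1.8, 1.9]
opening: -0.001
gripper_force: 1.0
```

```bash
python3 - <<'E'
from h import *
s=read_state(); print(s['tool_pos'],s['wrist_force'])
E
```

```text
[0.54225228 0.11608082 0.25058229] [-0.64785395 -1.77320258  1.94197198]
```

Emit:
{"op": "drive_tool", "data": {
  "increments": [
    [0,[0,0,2],0],
    [0,[0,0,2],0],
    [0,[0,0,0],0]
  ]
}}

```text
clock: 3.7
tool_pos: [0.5424, 0.1163, 0.2465]
tool_rot: [0.001, 0.997, 0.078, 0.001]
wrist_force: [-0.5, -2.3, 6.1]
opening: -0.003
gripper_force: 2.7
```

```bash
python3 - <<'E'
from h import *
s=read_state(); print(s['tool_pos'],s['wrist_force'])
c=cam('scene'); P=cloud(c); Z=P[...,2]
m=(Z>.115)&(Z<.15)&(abs(P[...,0]-.5616)<.02)&(abs(P[...,1]-.19)<.02); print('up knob px',m.sum())
m=(Z>.09)&(Z<.12)&(abs(P[...,0]-.5)<.025)&(abs(P[...,1]-.18)<.02); print('down knob px',m.sum())
E
```

```text
[0.54238946 0.116307   0.24649616] [-0.51877595 -2.32885244  6.10078852]
up knob px 44
down knob px 0
```

Emit:
{"op": "drive_tool", "data": {
  "increments": [
    [0,[0,0,0],0],
    [0,[0,0,0],0],
    [0,[0,0,-10],0],
    [0,[0,0,-30],0],
    [0,[0,0,-40],0]
  ]
}}

```text
clock: 4.25
tool_pos: [0.5409, 0.1168, 0.3249]
tool_rot: [-0.0, 0.997, 0.078, -0.003]
wrist_force: [0.8, 0.2, -0.5]
opening: 0.001
gripper_force: 0.0
```

Emit:
{"op": "drive_tool", "data": {
  "increments": [
    [0,[-30,0,0],0],
    [0,[-40,0,0],0],
    [0,[0,0,0],0]
  ]
}}

```text
clock: 4.55
tool_pos: [0.4669, 0.1056, 0.3243]
tool_rot: [-0.0, 0.997, 0.078, -0.005]
wrist_force: [0.4, -0.0, -0.2]
opening: 0.0
gripper_force: 0.0
```

```bash
python3 - <<'E'
from h import *
s=read_state(); print(s['tool_pos'],s['wrist_force'])
for n in('scene','top','wrist'):
    c=cam(n); P=cloud(c); Z=P[...,2]; print(n)
    m=(Z>.115)&(Z<.15)&(abs(P[...,0]-.5616)<.02)&(abs(P[...,1]-.19)<.02); print('up knob px',m.sum())
    m=(Z>.09)&(Z<.12)&(abs(P[...,0]-.5)<.025)&(abs(P[...,1]-.18)<.02)&(c['image'].max(2)<70); print('down knob px',m.sum(), P[m].mean(0),P[m].min(0),P[m].max(0)) if m.sum() else 0
cv2.imwrite('pics/w3.png',c['image'])
yw=np.radians(8.84); R=np.array([[np.cos(yw),-np.sin(yw)],[np.sin(yw),np.cos(yw)]]); C=np.array([.5402,.1052])
p=C+R@[-.0277,.08]; print('knob down exp',p,proj(c,[*p,.102]))
t=C+R@[-.0277-.05,.08]; plan(*t,.32)
E
```

```text
[0.46690354 0.10555556 0.32432206] [ 0.40400248 -0.03003702 -0.24210899]
scene
up knob px 0
down knob px 58 [0.50623347 0.17869905 0.10786736] [0.49966533 0.16727579 0.0984952 ] [0.51172626 0.18983793 0.11417738]
top
up knob px 0
wrist
up knob px 0
down knob px 1176 [0.50179021 0.17807813 0.10798517] [0.49236921 0.1668881  0.09540682] [0.510112   0.19137009 0.11228835]
knob down exp [0.50053498 0.17999289] (np.float64(206.8794316953065), np.float64(163.27982673196118))
yaw 8.94 pos [0.4731 0.106  0.3262] total [-11.4 -69.    6.2] rows 2 each [ -5.72 -34.48   3.1 ]
```

View pics/w3.png

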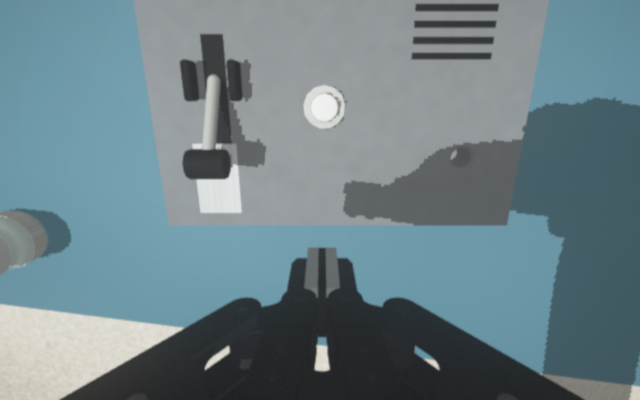

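The lever has dropped: the knob is at (207,163), where the text puts it. I'll push it up with the closed fingers from the unit's -x side.

```bash
python3 - <<'E'
from h import *
yw=np.radians(8.84); R=np.array([[np.cos(yw),-np.sin(yw)],[np.sin(yw),np.cos(yw)]]); C=np.array([.5402,.1052])
t=C+R@[-.060,.079]; plan(*t,.265)
E
```

```text
yaw 8.94 pos [0.4731 0.106  0.3262] total [  6.3 -67.9  61.2] rows 3 each [  2.08 -22.64  20.4 ]
```

Emit:
{"op": "drive_tool", "data": {
  "increments": [
    [0,[3,-34,0],0],
    [0,[3,-34,0],0],
    [0,[0,0,20],0],
    [0,[0,0,20],0],
    [0,[0,0,21],0]
  ]
}}

```text
clock: 5.2
tool_pos: [0.4736, 0.1539, 0.2645]
tool_rot: [-0.008, 0.996, 0.091, 0.0]
wrist_force: [0.4, 0.3, -1.0]
opening: -0.0
gripper_force: 0.0
```

Emit:
{"op": "drive_tool", "data": {
  "increments": [
    [0,[0,0,0],0],
    [0,[0,0,0],0],
    [0,[0,0,0],0]
  ]
}}

```text
clock: 5.5
tool_pos: [0.4731, 0.1535, 0.2659]
tool_rot: [-0.008, 0.996, 0.091, 0.0]
wrist_force: [-0.1, -0.0, 0.8]
opening: -0.007
gripper_force: 0.0
```

```bash
python3 - <<'E'
from h import *
s=read_state(); print(s['tool_pos'],s['wrist_force'])
c=cam('top'); cv2.imwrite('pics/t4.png',cv2.resize(c['image'][160:260,200:360],None,fx=4,fy=4))
yw=np.radians(8.84); R=np.array([[np.cos(yw),-np.sin(yw)],[np.sin(yw),np.cos(yw)]]); C=np.array([.5402,.1052])
print(R.T@(s['tool_pos'][:2]-C))
E
```

```text
[0.47313569 0.15349449 0.26585015] [-0.07214911 -0.03921908  0.78514903]
[-0.05884598  0.05802697]
```

```bash
python3 - <<'E'
from h import *
s=read_state(); print(s['q'],s['tool_pos'],s['tool_rot'],s['joint_torque'])
E
```

```text
[ 0.18165353  0.31136314 -0.39097205  0.8661309   0.01571943  3.14130869] [0.47310581 0.15345252 0.26596367] [-7.93284168e-03  9.95832929e-01  9.08495845e-02  4.48521649e-04] [ 2.18569319e-02 -3.93290591e+01  2.34421670e+01  2.11244059e-02
  5.81059197e-02  5.21627280e-04]
```

View pics/t4.png

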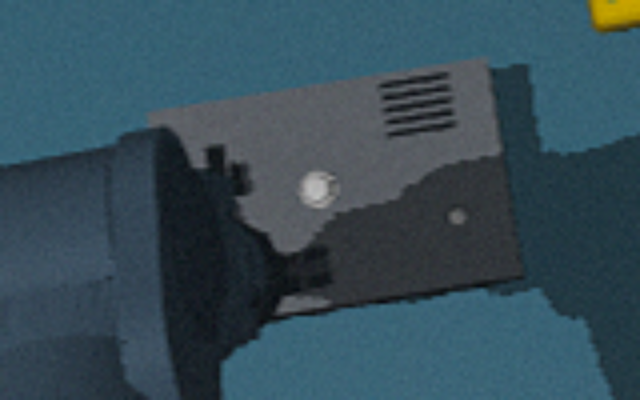

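Joint 6 hit its range limit. I'll raise the tool and take the equivalent grasp half a turn back.

Emit:
{"op": "drive_tool", "data": {
  "increments": [
    [0,[0,0,-30],-8.5],
    [0,[0,0,-20],-8.5],
    [0,[0,0,0],-8.5],
    [0,[0,0,0],-8.5],
    [0,[0,0,0],-8.5]
  ]
}}

```text
clock: 6.05
tool_pos: [0.4729, 0.1526, 0.3163]
tool_rot: [-0.007, 0.894, 0.448, 0.004]
wrist_force: [-0.1, 0.1, -0.2]
opening: -0.0
gripper_force: 0.0
```

Emit:
{"op": "drive_tool", "data": {
  "increments": [
    [0,[0,0,0],-8.5],
    [0,[0,0,0],-8.5],
    [0,[0,0,0],-8.5],
    [0,[0,0,0],-8.5],
    [0,[0,0,0],-8.5]
  ]
}}

```text
clock: 6.55
tool_pos: [0.4727, 0.1526, 0.3159]
tool_rot: [-0.006, 0.671, 0.742, 0.006]
wrist_force: [-0.4, -0.5, 0.3]
opening: -0.002
gripper_force: 0.0
```

Emit:
{"op": "drive_tool", "data": {
  "increments": [
    [0,[0,0,0],-8.5],
    [0,[0,0,0],-8.5],
    [0,[0,0,0],-8.5],
    [0,[0,0,0],-8.5],
    [0,[0,0,0],-8.5]
  ]
}}

```text
clock: 7.05
tool_pos: [0.4727, 0.1526, 0.3159]
tool_rot: [-0.003, 0.356, 0.934, 0.007]
wrist_force: [-0.2, -0.2, 0.3]
opening: 0.002
gripper_force: 0.0
```

Emit:
{"op": "drive_tool", "data": {
  "increments": [
    [0,[0,0,0],-8.5],
    [0,[0,0,0],-8.5],
    [0,[0,0,0],-8.5],
    [0,[0,0,0],-8.5],
    [0,[0,0,0],-8.5]
  ]
}}

```text
clock: 7.55
tool_pos: [0.4728, 0.1526, 0.316]
tool_rot: [-0.0, -0.007, 1.0, 0.008]
wrist_force: [0.0, -0.4, -0.9]
opening: 0.003
gripper_force: 0.0
```

Emit:
{"op": "drive_tool", "data": {
  "increments": [
    [0,[0,0,0],-8.5],
    [0,[0,0,0],0],
    [0,[0,0,0],0]
  ]
}}

```text
clock: 7.85
tool_pos: [0.4726, 0.1526, 0.3155]
tool_rot: [-0.0, -0.076, 0.997, 0.008]
wrist_force: [-0.3, 0.3, 0.2]
opening: -0.002
gripper_force: 0.0
```

```bash
python3 - <<'E'
from h import *
s=read_state(); print(s['q'],s['tool_pos'],s['tool_rot'],np.degrees(yaw(s)))
yw=np.radians(8.84); R=np.array([[np.cos(yw),-np.sin(yw)],[np.sin(yw),np.cos(yw)]]); C=np.array([.5402,.1052])
t=C+R@[-.062,.079]; plan(*t,.265); plan(*t,.265,yw=yw+np.pi)
E
```

```text
[ 0.18006289  0.26628002 -0.3130729   0.990022    0.01564984  0.02727913] [0.47259033 0.15255191 0.31550094] [-1.02888894e-04 -7.63207916e-02  9.97052358e-01  7.85636950e-03] 188.7545020174371
yaw 188.75 pos [0.4726 0.1526 0.3155] total [ 2.5 21.8 50.5] rows 2 each [ 1.25 10.91 25.25]
yaw 188.84 pos [0.4726 0.1526 0.3155] total [ 2.5 21.8 50.5] rows 2 each [ 1.24 10.91 25.25]
```

```bash
cat >> h.py <<'E'
from scipy.spatial.transform import Rotation
def rot(s): w,x,y,z=s['tool_rot']; return Rotation.from_quat([x,y,z,w]).as_matrix()
def tplan(p,L,s=None):
    "shift (tool axes, mm) to bring the point L ahead of the flange to p"
    s=s or read_state(); R=rot(s); now=s['tool_pos']+R[:,2]*L; t=R.T@(np.array(p)-now)*1000
    print('point',np.round(now,4),'toolz',np.round(R[:,2],4),'shift',np.round(t,1)); return t
yw=np.radians(8.84); RU=np.array([[np.cos(yw),-np.sin(yw)],[np.sin(yw),np.cos(yw)]]); C=np.array([.5402,.1052])
def U(x,y,z): return np.append(C+RU@[x/1e3,y/1e3],z/1e3)
E
python3 - <<'E'
from h import *
tplan(U(-62,80,92),.173)
E
```

```text
point [0.4723 0.1553 0.1425] toolz [-0.0014  0.0157 -0.9999] shift [ 2.7 19.3 50.8]
```

Emit:
{"op": "drive_tool", "data": {
  "increments": [
    [0,[3,19,10],0],
    [0,[0,0,20],0],
    [0,[0,0,21],0],
    [0,[0,0,0],0],
    [0,[0,0,0],0]
  ]
}}

```text
clock: 8.35
tool_pos: [0.4661, 0.1715, 0.2643]
tool_rot: [-0.001, -0.077, 0.997, 0.008]
wrist_force: [0.7, -0.2, 0.4]
opening: -0.001
gripper_force: 0.0
```

```bash
python3 - <<'E'
from h import *
tplan(U(-48,80,92),.173); s=read_state(); print(s['q'],s['wrist_force'])
E
```

```text
point [0.4654 0.1742 0.0913] toolz [-0.0037  0.0152 -0.9999] shift [-15.3   0.4  -0.7]
[ 0.22050891  0.31304588 -0.39351198  0.86453425  0.01563918  0.06595764] [ 0.74699699 -0.15091928  0.43326981]
```

Emit:
{"op": "drive_tool", "data": {
  "increments": [
    [0,[-9,0,0],0],
    [0,[-5,0,-1],0],
    [0,[-4,0,-4],0],
    [0,[-4,0,-4],0],
    [0,[-5,0,-4],0]
  ]
}}

```text
clock: 8.85
tool_pos: [0.4892, 0.1751, 0.2766]
tool_rot: [-0.007, -0.078, 0.997, 0.008]
wrist_force: [-18.6, -1.4, 12.4]
opening: -0.005
gripper_force: 9.1
```

Emit:
{"op": "drive_tool", "data": {
  "increments": [
    [0,[-5,0,-4],0],
    [0,[-5,0,-3],0],
    [0,[-5,0,-3],0],
    [0,[-5,0,-2],0],
    [0,[-5,0,-1],0]
  ]
}}

```text
clock: 9.35
tool_pos: [0.519, 0.1794, 0.2908]
tool_rot: [0.0, -0.078, 0.997, 0.008]
wrist_force: [-0.6, 0.2, 0.9]
opening: -0.0
gripper_force: 0.2
```

```bash
python3 - <<'E'
from h import *
tplan(U(6,80,119),.173); s=read_state(); print(s['wrist_force'])
c=cam('scene'); P=cloud(c); Z=P[...,2]
p=U(10,80,125); m=(Z>.085)&(Z<.145)&(np.hypot(P[...,0]-p[0],P[...,1]-p[1])<.05)&(c['image'].max(2)<70); q=P[m]; print(m.sum(),q.mean(0),q.max(0))
cv2.imwrite('pics/s5.png',cv2.resize(c['image'][130:260,290:450],None,fx=4,fy=4))
E
```

```text
point [0.5189 0.1822 0.1178] toolz [-4.000e-04  1.580e-02 -9.999e-01] shift [-15.2   0.7  -1.1]
[-0.57587917  0.21266605  0.88556898]
151 [0.53997447 0.18401179 0.12895622] [0.5584052  0.20226788 0.1449216 ]
```

View pics/s5.png

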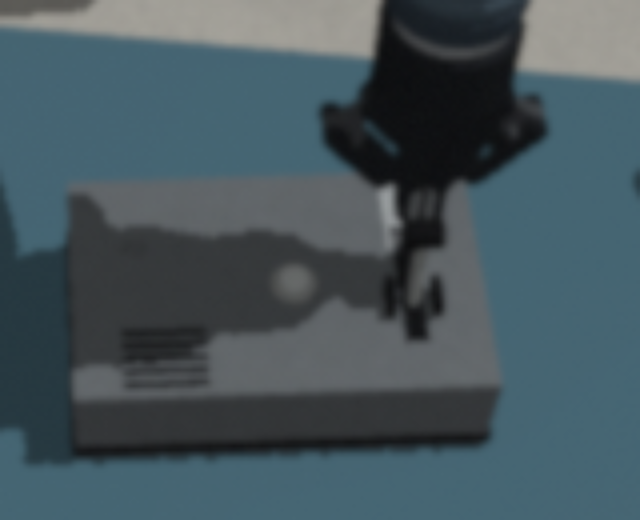

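The knob is riding up on the fingertips and is near vertical. I'll push it past dead centre, then retreat.

Emit:
{"op": "drive_tool", "data": {
  "increments": [
    [0,[-4,0,-1],0],
    [0,[-4,0,0],0],
    [0,[-4,0,0],0],
    [0,[-4,0,0],0],
    [0,[0,0,0],0]
  ]
}}

```text
clock: 9.9
tool_pos: [0.534, 0.1818, 0.2909]
tool_rot: [-0.001, -0.078, 0.997, 0.008]
wrist_force: [0.6, -0.2, -0.0]
opening: -0.002
gripper_force: 0.0
```

```bash
python3 - <<'E'
from h import *
tplan(U(6,80,119),.173); s=read_state(); print(s['wrist_force'])
c=cam('scene'); P=cloud(c); Z=P[...,2]
p=U(34,80,125); m=(Z>.115)&(Z<.145)&(np.hypot(P[...,0]-p[0],P[...,1]-p[1])<.022)&(c['image'].max(2)<70); q=P[m]; print(m.sum(),q.mean(0),q.max(0))
o=np.load('scene0.npy',allow_pickle=True).item(); P=cloud(o); Z=P[...,2]
m=(Z>.115)&(Z<.145)&(np.hypot(P[...,0]-p[0],P[...,1]-p[1])<.022)&(o['image'].max(2)<70); q=P[m]; print('orig',m.sum(),q.mean(0),q.max(0))
E
```

```text
point [0.5336 0.1845 0.1179] toolz [-0.0025  0.0154 -0.9999] shift [-0.3  0.6 -1.1]
[ 0.60680407 -0.18430355 -0.03011069]
115 [0.55621399 0.18632812 0.13437704] [0.5676634  0.19910222 0.14431878]
orig 79 [0.56615961 0.18762452 0.13373051] [0.57350131 0.20064767 0.13944789]
```

Retreat and compare with the original.

Emit:
{"op": "drive_tool", "data": {
  "increments": [
    [0,[20,0,0],0],
    [0,[30,0,-20],0],
    [0,[10,-40,-40],0],
    [0,[0,-45,-10],0],
    [0,[0,-45,0],0]
  ]
}}

```text
clock: 10.45
tool_pos: [0.4954, 0.0475, 0.3564]
tool_rot: [0.002, -0.079, 0.997, 0.007]
wrist_force: [0.6, -0.1, -0.8]
opening: 0.0
gripper_force: 0.0
```

```bash
python3 - <<'E'
from h import *
p=U(34,80,125)
for c in (cam('scene'),np.load('scene0.npy',allow_pickle=True).item()):
    P=cloud(c); Z=P[...,2]
    m=(Z>.11)&(Z<.145)&(np.hypot(P[...,0]-p[0],P[...,1]-p[1])<.03)&(c['image'].max(2)<70); q=P[m]; print(m.sum(),q.mean(0),q.max(0))
s=read_state(); print(s['tool_pos'],s['wrist_force']); tplan([.4783,-.380,.18],.155)
E
```

```text
80 [0.56603262 0.18734851 0.13316085] [0.57253255 0.20092444 0.1396955 ]
81 [0.5660851  0.18758755 0.13322506] [0.57350131 0.20064767 0.13944789]
[0.49638381 0.04175883 0.35529584] [ 1.44268115 -5.68815567 -1.17201289]
point [0.4966 0.0432 0.2003] toolz [ 0.0013  0.0092 -1.    ] shift [  81.6 -415.8   16.4]
```

The lever is back at its original place, with the knob within 1 mm. Next is the stylus.

Emit:
{"op": "drive_tool", "data": {
  "increments": [
    [60,[8,-42,0],0],
    [60,[8,-42,0],0],
    [60,[8,-42,0],0],
    [60,[8,-42,0],0],
    [60,[8,-42,0],0]
  ]
}}

```text
clock: 11.0
tool_pos: [0.4876, -0.1667, 0.3505]
tool_rot: [-0.001, -0.078, 0.997, 0.008]
wrist_force: [0.3, -0.2, -0.9]
opening: 0.598
gripper_force: 0.0
```

Emit:
{"op": "drive_tool", "data": {
  "increments": [
    [60,[8,-42,0],0],
    [60,[8,-42,0],0],
    [60,[8,-42,0],0],
    [60,[8,-42,0],0],
    [60,[9,-37,0],0]
  ]
}}

```text
clock: 11.5
tool_pos: [0.4792, -0.376, 0.3471]
tool_rot: [-0.001, -0.078, 0.997, 0.008]
wrist_force: [1.1, 0.2, 0.3]
opening: 0.601
gripper_force: 0.0
```

Emit:
{"op": "drive_tool", "data": {
  "increments": [
    [60,[0,0,0],0],
    [60,[0,0,0],0]
  ]
}}

```text
clock: 11.7
tool_pos: [0.4791, -0.3746, 0.3468]
tool_rot: [-0.001, -0.077, 0.997, 0.008]
wrist_force: [-0.6, 0.4, -0.8]
opening: 0.6
gripper_force: 0.0
```

```bash
python3 - <<'E'
from h import *
s=read_state(); print(s['q'],s['opening']); tplan([.4783,-.380,.118],.155)
E
```

```text
[-0.76995821  0.47258399  0.07668013  1.18883791  0.00945411 -0.92434267] 0.6004399230373265
point [ 0.4786 -0.372   0.1919] toolz [-0.0034  0.0165 -0.9999] shift [ 1.5 -9.1 73.7]
```

Emit:
{"op": "drive_tool", "data": {
  "increments": [
    [60,[1,-9,0],0],
    [60,[0,0,25],0],
    [60,[0,0,25],0],
    [60,[0,0,24],0],
    [60,[0,0,0],0]
  ]
}}

```text
clock: 12.2
tool_pos: [0.4787, -0.3798, 0.2699]
tool_rot: [-0.003, -0.079, 0.997, 0.01]
wrist_force: [0.2, 0.2, -0.1]
opening: 0.601
gripper_force: 0.0
```

```bash
python3 - <<'E'
from h import *
s=read_state(); print(s['wrist_force']); tplan([.4783,-.380,.118],.155)
c=cam('scene'); cv2.imwrite('pics/s6.png',cv2.resize(c['image'][90:220,120:280],None,fx=4,fy=4))
E
```

```text
[ 0.23953831  0.19532082 -0.14233676]
point [ 0.4774 -0.3766  0.1149] toolz [-0.0081  0.0204 -0.9998] shift [-0.3 -3.4 -3.1]
```

View pics/s6.png

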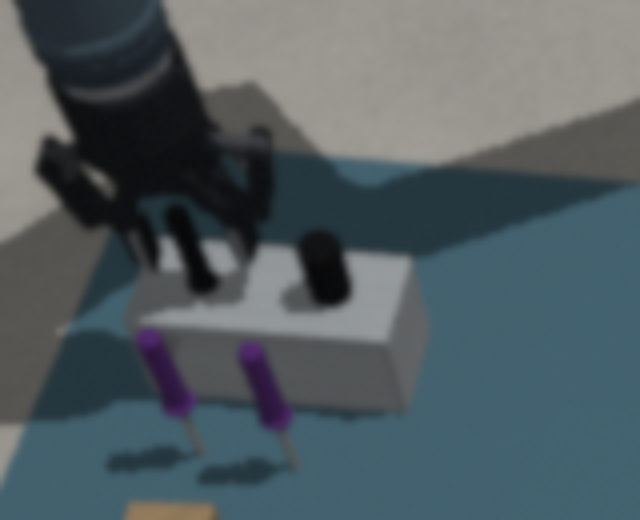

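The fingers straddle the stylus handle at (190,255) in the crop, clear of the nut driver at (325,268). I'll centre by 3 mm and close.

Emit:
{"op": "drive_tool", "data": {
  "increments": [
    [60,[0,-3,-2],0],
    [60,[0,0,0],0],
    [0,[0,0,0],0],
    [0,[0,0,0],0],
    [0,[0,0,0],0]
  ]
}}

```text
clock: 12.75
tool_pos: [0.4802, -0.3852, 0.2758]
tool_rot: [-0.001, -0.078, 0.997, 0.007]
wrist_force: [0.4, -0.4, 1.7]
opening: 0.174
gripper_force: 58.3
```

Emit:
{"op": "drive_tool", "data": {
  "increments": [
    [0,[0,0,0],0],
    [0,[0,0,0],0],
    [0,[0,0,0],0]
  ]
}}

```text
clock: 13.05
tool_pos: [0.4803, -0.3852, 0.2758]
tool_rot: [-0.001, -0.078, 0.997, 0.007]
wrist_force: [0.0, 0.2, 4.2]
opening: 0.173
gripper_force: 58.4
```

```bash
python3 - <<'E'
from h import *
s=read_state(); print(s['wrist_force'],s['opening'],s['gripper_force'],s['q']); tplan([.4783,-.380,.118],.155)
E
```

```text
[0.04886374 0.17923633 4.16921594] 0.17330936672646358 58.359174728393555 [-0.78097769  0.52739671 -0.02337953  1.03186908  0.00882475 -0.93692417]
point [ 0.4799 -0.3829  0.1208] toolz [-0.0022  0.0146 -0.9999] shift [1.1 3.1 2.8]
```

Gripped at 14.7 mm with 58 N. Lift and carry.

Emit:
{"op": "drive_tool", "data": {
  "increments": [
    [0,[0,0,-15],0],
    [0,[0,0,-25],0],
    [0,[0,0,-30],0],
    [0,[0,0,-30],0],
    [0,[0,0,0],0]
  ]
}}

```text
clock: 13.55
tool_pos: [0.4812, -0.3874, 0.3795]
tool_rot: [0.001, -0.078, 0.997, 0.005]
wrist_force: [0.6, -1.0, 0.2]
opening: 0.17
gripper_force: 58.4
```

```bash
python3 - <<'E'
from h import *
s=read_state(); print(s['wrist_force'],s['opening']); A=U(-30,-85,70); print(A); tplan([A[0]-.0,A[1],.2208],.155)
E
```

```text
[ 0.60755313 -0.99016604  0.23977785] 0.1698210528012026
[0.5236188  0.01659942 0.07      ]
point [ 0.4815 -0.3858  0.2245] toolz [ 0.0021  0.0102 -0.9999] shift [-104.1  391.     7.9]
```

Emit:
{"op": "drive_tool", "data": {
  "increments": [
    [0,[-5,20,0],0],
    [0,[-10,39,0],0],
    [0,[-10,40,0],0],
    [0,[-11,40,0],0],
    [0,[-11,40,0],0]
  ]
}}

```text
clock: 14.05
tool_pos: [0.4986, -0.2008, 0.3767]
tool_rot: [-0.002, -0.078, 0.997, 0.008]
wrist_force: [0.2, 0.6, 1.0]
opening: 0.172
gripper_force: 58.8
```

Emit:
{"op": "drive_tool", "data": {
  "increments": [
    [0,[-11,40,0],0],
    [0,[-11,40,0],0],
    [0,[-11,40,0],0],
    [0,[-11,40,0],0],
    [0,[-8,30,0],0]
  ]
}}

```text
clock: 14.55
tool_pos: [0.5204, -0.0044, 0.3798]
tool_rot: [-0.002, -0.079, 0.997, 0.008]
wrist_force: [0.3, 0.1, -0.4]
opening: 0.177
gripper_force: 58.8
```

Emit:
{"op": "drive_tool", "data": {
  "increments": [
    [0,[-5,20,0],0],
    [0,[0,0,0],0],
    [0,[0,0,0],0]
  ]
}}

```text
clock: 14.85
tool_pos: [0.5224, 0.014, 0.3803]
tool_rot: [-0.002, -0.078, 0.997, 0.008]
wrist_force: [0.4, -0.5, -0.4]
opening: 0.167
gripper_force: 58.8
```

```bash
python3 - <<'E'
from h import *
s=read_state(); print(s['wrist_force'],s['opening']); A=U(-30,-85,70); print(A); tplan([*A[:2],.2245],.155); R=rot(s)
tip=s['tool_pos']+R[:,2]*.254; print('tip exp',tip)
ims=[]
for n in('scene','wrist'):
    c=cam(n); np.save(n+'7.npy',c,allow_pickle=True); print(n,'tip',proj(c,tip),'ap',proj(c,A), 'grasp',proj(c,s['tool_pos']+R[:,2]*.155))
    u,v=map(int,proj(c,(tip+A)/2)); u=min(max(u,50),590); v=min(max(v,60),340); print('crop',u-50,v-60); ims.append(cv2.resize(c['image'][v-60:v+60,u-50:u+50],None,fx=4,fy=4,interpolation=cv2.INTER_CUBIC))
cv2.imwrite('pics/i7.png',np.hstack(ims))
E
```

```text
[ 0.3510256  -0.51868363 -0.37626614] 0.16735692180497194
[0.5236188  0.01659942 0.07      ]
point [0.5217 0.0163 0.2253] toolz [-0.0047  0.0148 -0.9999] shift [-2.   0.   0.8]
tip exp [0.52123097 0.01772587 0.12630556]
scene tip (np.float64(323.97083643390465), np.float64(175.59349675442868)) ap (np.float64(323.299574445058), np.float64(190.45431007279694)) grasp (np.float64(323.4871394876674), np.float64(147.76740580115512))
crop 273 123
wrist tip (np.float64(322.2669985062645), np.float64(208.19617622576877)) ap (np.float64(319.49263249537483), np.float64(189.57564157998567)) grasp (np.float64(322.7078427621338), np.float64(283.92210573354004))
crop 270 137
```

View pics/i7.png

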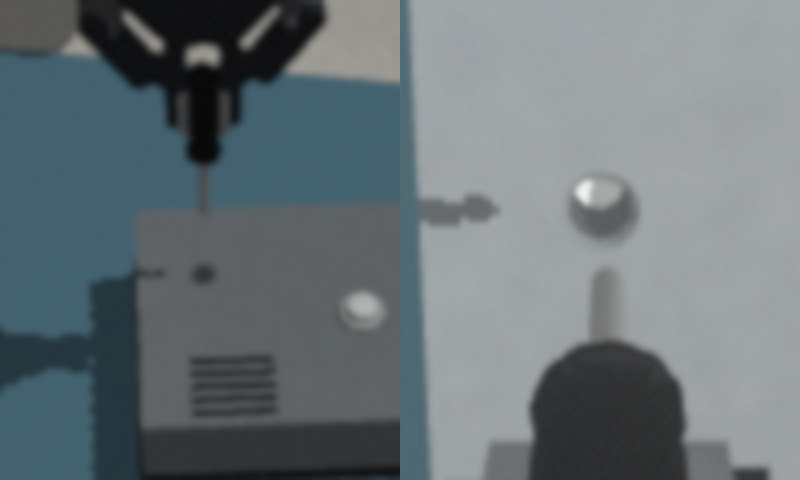

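The tip is at (205,213) in the scene half of the crop, next to the hole at (204,274). In the wrist half the tip is at (607,270) and the hole at (604,209). All match prediction, so I'll compute the relative offset.

```bash
python3 - <<'E'
from h import *
w=np.load('wrist7.npy',allow_pickle=True).item(); sc=np.load('scene7.npy',allow_pickle=True).item()
aw,as_=onz(w,321,189.2,.07),onz(sc,324,191.5,.07)
tw,ts=onz(w,321.7,205.7,.126),onz(sc,324.2,175.8,.126)
print(aw,as_,tw,ts,'d',aw-tw,as_-ts)
s=read_state(); print(rot(s).T@(np.append((aw-tw)[:2],0))*1e3, rot(s).T@(np.append((as_-ts)[:2],0))*1e3)
E
```

```text
[0.52307616 0.01786697 0.07      ] [0.52657362 0.01866435 0.07      ] [0.51951591 0.01704834 0.126     ] [0.52154449 0.01830676 0.126     ] d [ 0.00356025  0.00081863 -0.056     ] [ 0.00502913  0.00035759 -0.056     ]
[-3.64392623e+00  2.59448026e-01 -2.16524504e-03] [-5.02406298 -0.42263668 -0.01502983]
```

Emit:
{"op": "drive_tool", "data": {
  "increments": [
    [0,[-4,0,10],0],
    [0,[0,-1,20],0],
    [0,[0,0,20],0],
    [0,[0,0,0],0],
    [0,[0,0,0],0]
  ]
}}

```text
clock: 15.45
tool_pos: [0.5265, 0.0136, 0.3307]
tool_rot: [-0.002, -0.077, 0.997, 0.008]
wrist_force: [0.9, 0.2, -0.1]
opening: 0.173
gripper_force: 58.8
```

```bash
python3 - <<'E'
from h import *
s=read_state(); print(s['wrist_force']); tplan([.5238,.0172,.043],.254)
ims=[]
for n,u,v in(('scene',324,185),('wrist',321,195)):
    c=cam(n); np.save(n+'8.npy',c,allow_pickle=True); tip=s['tool_pos']+rot(s)[:,2]*.254; print(proj(c,tip),proj(c,U(-30,-85,70)))
    ims.append(cv2.resize(c['image'][v-30:v+30,u-25:u+25],None,fx=8,fy=8,interpolation=cv2.INTER_CUBIC))
cv2.imwrite('pics/i8.png',np.hstack(ims))
E
```

```text
[ 0.94589773  0.15607253 -0.1466398 ]
point [0.5254 0.0176 0.0768] toolz [-0.0045  0.0154 -0.9999] shift [ 1.5 -0.7 33.8]
(np.float64(323.62342621674014), np.float64(189.42813937597245)) (np.float64(323.299574445058), np.float64(190.45431007279694))
(np.float64(321.5770699970951), np.float64(206.84868479352875)) (np.float64(320.5024444482213), np.float64(201.44372569265641))
```

View pics/i8.png

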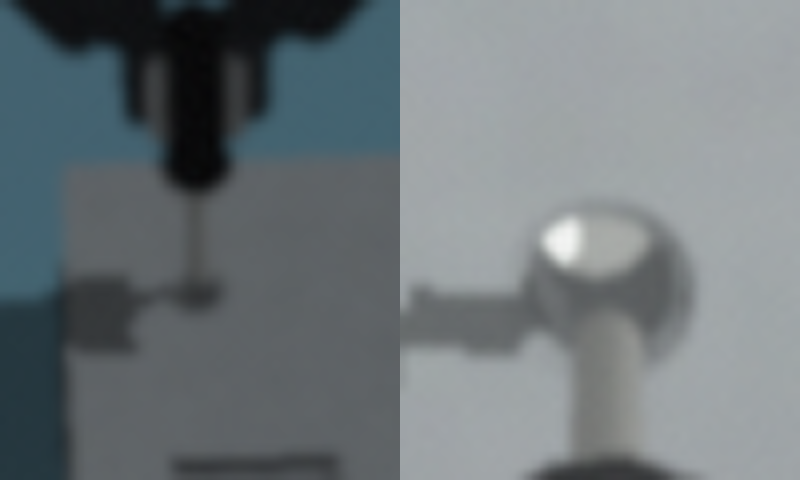

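The tip sits just above the mouth and inside it in both views: scene tip (195,288) against hole (197,292), wrist tip (608,325) against hole (610,285) seen obliquely. I'll insert.

Emit:
{"op": "drive_tool", "data": {
  "increments": [
    [0,[1,-1,5],0],
    [0,[0,0,8],0],
    [0,[0,0,8],0],
    [0,[0,0,5],0],
    [0,[0,0,0],0]
  ]
}}

```text
clock: 16.05
tool_pos: [0.5252, 0.0136, 0.304]
tool_rot: [-0.002, -0.078, 0.997, 0.008]
wrist_force: [-1.0, -0.3, -0.3]
opening: 0.172
gripper_force: 58.8
```

```bash
python3 - <<'E'
from h import *
s=read_state(); print(s['wrist_force'],s['wrist_torque']); tplan([.5243,.017,.043],.254)
E
```

```text
[-0.96107826 -0.34881107 -0.34456396] [-0.04943353  0.0108131  -0.00032098]
point [0.5239 0.0175 0.05  ] toolz [-0.0053  0.0156 -0.9999] shift [-0.4 -0.7  7. ]
```

Emit:
{"op": "drive_tool", "data": {
  "increments": [
    [0,[0,0,2],0],
    [0,[0,0,2],0],
    [0,[0,0,0],0],
    [0,[0,0,0],0]
  ]
}}

```text
clock: 16.45
tool_pos: [0.5258, 0.0135, 0.3014]
tool_rot: [-0.001, -0.078, 0.997, 0.008]
wrist_force: [0.2, -0.2, 0.1]
opening: 0.171
gripper_force: 58.8
```

Emit:
{"op": "drive_tool", "data": {
  "increments": [
    [0,[0,0,1.5],0],
    [0,[0,0,1.5],0],
    [0,[0,0,0],0],
    [0,[0,0,0],0]
  ]
}}

```text
clock: 16.85
tool_pos: [0.526, 0.0135, 0.2985]
tool_rot: [-0.001, -0.078, 0.997, 0.008]
wrist_force: [-0.0, 0.1, 2.2]
opening: 0.168
gripper_force: 59.0
```

Emit:
{"op": "drive_tool", "data": {
  "increments": [
    [0,[0,0,1.5],0],
    [0,[0,0,1.5],0],
    [0,[0,0,0],0],
    [0,[0,0,0],0]
  ]
}}

```text
clock: 17.25
tool_pos: [0.5261, 0.0136, 0.2964]
tool_rot: [0.0, -0.078, 0.997, 0.008]
wrist_force: [-2.2, -0.7, 9.4]
opening: 0.17
gripper_force: 60.0
```

Emit:
{"op": "drive_tool", "data": {
  "increments": [
    [0,[0,0,1],0],
    [0,[0,0,0],0],
    [0,[0,0,0],0]
  ]
}}

```text
clock: 17.55
tool_pos: [0.5262, 0.0136, 0.2962]
tool_rot: [0.001, -0.078, 0.997, 0.008]
wrist_force: [-2.6, 1.6, 13.9]
opening: 0.168
gripper_force: 60.4
```

Emit:
{"op": "drive_tool", "data": {
  "increments": [
    [0,[0,0,0],0],
    [0,[0,0,0],0],
    [0,[0,0,0],0],
    [0,[0,0,0],0],
    [0,[0,0,0],0]
  ]
}}

```text
clock: 18.05
tool_pos: [0.5263, 0.0136, 0.2962]
tool_rot: [0.001, -0.078, 0.997, 0.007]
wrist_force: [-1.6, 0.4, 13.5]
opening: 0.169
gripper_force: 60.4
```

```bash
python3 - <<'E'
from h import *
s=read_state(); print(s['wrist_force'],s['tool_pos'],s['gripper_force']); p=U(34,80,125)
c=cam('scene'); P=cloud(c); Z=P[...,2]; o=np.load('scene0.npy',allow_pickle=True).item()
m=(Z>.11)&(Z<.145)&(np.hypot(P[...,0]-p[0],P[...,1]-p[1])<.03)&(c['image'].max(2)<70); print(m.sum(),P[m].mean(0))
for im in (o,c):
    h=cv2.cvtColor(im['image'],cv2.COLOR_BGR2HSV); y=cv2.inRange(h,(20,120,80),(35,255,255)); M=cv2.moments(y[220:330,220:290]); b=cv2.inRange(h,(8,60,60),(20,255,255)); N=cv2.moments(b[205:265,140:190]); Q=cloud(im); nd=(Q[...,2]>.09)&(np.hypot(Q[...,0]-.478,Q[...,1]+.295)<.03)
    print(M['m10']/M['m00'],M['m01']/M['m00'],N['m10']/N['m00'],N['m01']/N['m00'],Q[nd].mean(0),nd.sum())
E
```

```text
[-1.64949932  0.36599246 13.48179441] [0.52625542 0.01360859 0.29615998] 60.385905504226685
79 [0.56585977 0.18764547 0.13307204]
34.02523977788996 67.30994447248864 24.82764505119454 31.56740614334471 [ 0.48401703 -0.29495283  0.11482099] 178
34.02162977867203 67.33299798792757 24.78992314261315 31.531169940222032 [ 0.48419471 -0.29410055  0.11513784] 176
```

The push is steady at 13.5 N against the button's stop. The lever is up, and the meter, wooden block and nut driver haven't moved.

```bash
python3 -c "
from station import *
print(finish_job())"
```

```text
the job is handed in; nothing more can be done
None
```

The job is handed in at about 18 s: the test press dropped the lever, it is back up at its starting position, and the gripped stylus is holding the reset button against its stop at 13.5 N; the meter, wooden block and nut driver have not moved, and the jar, well clear of the arm's path, was not re-measured.

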